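# Shift the coil winder's gated selector to the ring slot

## Robot

A 6-joint arm with a two-finger parallel gripper is mounted at the origin on the work surface. World frame = base frame: x ahead of the robot, y to its left, z up, the work surface at z = 0. Lengths are in m, angles in rad, forces in N, time in s.
With the tool pointing down it reaches from about 0.225 to 0.875 m from the base axis. Payload 3.4 kg.
Tool frame: the origin (TCP) lies at the very end of the fingers, on their centre line; the grasp point (between the pads) lies 19 mm behind it; z points along the fingers, y is the line along which they close (so a half turn about z gives the same grasp; the last joint's range is limited). The gripper opens to 85 mm and grips with 20 to 120 N. Pads are 22 mm wide; open, the fingers measure 114 mm over their backs; the gripper's body (76 mm by 85 mm) begins 54 mm behind the grasp point. The pads swing forward as they close: fully open they stand 13 mm farther back than shut.
Start: joints at [-1.274, 0.276, 1.505, -0, 1.361, -0.121], TCP at [0.233, -0.526, 0.202] pointing down, gripper open.
Joint ranges: [-2.89, 2.89], [-0.75, 2.08], [0.22, 2.7], [-1.18, 4.32], [0.11, 2.71], [-2.7, 2.7]. Speed limits (rad/s): [2.57, 2.57, 3.14, 3.14, 3.14, 3.14].

## Interface

Orientations are given as a unit quaternion [w, x, y, z].
In Python, from rig import readout, vision, manip gives the robot as it stands.
- The arm moves only by the shell command python3 -m handwheel 'ROWS' [FORCE]. ROWS is JSON, a list of rows, each a list of 3 entries, a list of its own where there are three numbers: the shift along the tool's x, y, z in mm, then the turn, a rotation vector about the tool's x, y, z in units of 6 degrees (1.0 is 6 degrees), then the closure, from -1 (fully open) to 1 (shut), so that 0 is half open. A call has 1 to 20 rows; each row shifts and turns the commanded pose from where the row before left it, along the tool's axes as they then stand; what a row does not reach is not made up. A row lasts 1/8 s, in which the tool goes at most 62.5 mm and 10.7 degrees, less where a joint would pass 70% of its speed; a pose out of reach is approached as far as the arm can. A call is refused whole if a number of a shift passes 62.5 or a number of a turn 1, either way. A call with a gripper value outside its range is refused whole. The fingers move at their own pace and stop on an object; FORCE is the grip in N (left out, the last holds). Time passes only in rows, so rows that do not move let the fingers close. It gives the time, the measured TCP pose, the force, the opening and the grip force at its end, in the units of the state.
- readout.get_state(): the state, without advancing time (a new reading comes with each control period).
- vision.get_image(name): name is "scene" or "top" or "wrist"; returns the picture (480x640x3 uint8, blue, green, red); there is no depth.
- vision.camera_params(name): a dict with "intrinsics" (3x3 intrinsics, pixels), "dist" ([k1, k2, p1, p2, k3] as OpenCV has them; the pictures are not rectified), "rvec" (rotation vector, rad) and "tvec" (3), from world to camera coordinates, as OpenCV has them; the wrist camera has in their place "hand_eye" (4x4, takes a point from camera to tool coordinates, whose origin is the TCP and whose axes are the flange's). Camera axes: x right, y down, z forward; pixel columns grow to the right and rows downward; lengths in m; the calibration is good to about 2 mm. A picture is of the moment at which its call begins: read the wrist's pose just before it. camera_params takes no time and is no camera call.
- manip.sign_off(): hands the job in; it is judged then, once.
The state is a dict: "clock": time; "qpos": joint angles; "qd": joint speeds; "effort": joint torques, N m; "position": TCP position; "ee_rot": TCP orientation; "contact_force": force on the tool from outside, world axes, zero at the start; "moment": the same for the moment, N m; "width": finger opening in m; "gripper_force": force on a finger pad.
Only numpy, scipy, OpenCV 4.12 (cv2) and the standard library are available. Lean on these libraries where they do the work, as an engineer would, in place of code of your own. Each camera call takes 0.05 s, during which the arm holds its last target. There are 200 camera calls.

## Task

On the coil winder, push the selector lever out of its park slot, through the cross gate and all the way home into the slot marked with the ring, going straight there without running it into any other marked slot. Push the knob gently with the fingertips or the outside of the fingers: do not pinch or grip it. Leave the winder's neighbours (spool, jar, mallet) where they are, and back off from the lever when it is in.

Things in the scene. Friction and masses are not known exactly. Their poses are not given: they have to be found in the camera images.
- winder: Coil winder, fixed to the bench: a green housing 180 mm (its x) by 160 mm (its y), the flat aluminium top 136 mm above the bench. Origin on the bench under the middle of the housing; x points away from the robot (far) at yaw 0, y left; yaw within 0.3 rad. A spindle with a coil former (100 mm discs, top 125 mm above the bench) sticks out 140 mm from its +y side.
- gate (a point): Middle of the gate plate's top, straight above the winder's origin; same axes. Slots 18 mm wide: a cross slot along y, 86 mm long, centred here, and five slots off it reaching to 44 mm from the y axis: far-left, far-right (y = +34, -34 mm, towards +x), near-left, near-right (same y, towards -x), and park (y = 0, towards -x only; no far-middle slot).
- gimbal (a joint): Sideways lean of the lever, rad: 0 upright, positive leans to the winder's +y (left). Stops at +0.30 and -0.30, which are the middle lines of the left and right slots. The 10 mm stem has about 4 mm free play either side of a slot's middle line. It starts near 0.
- lever (a joint): Far/near lean, rad: positive leans to the winder's +x (far), negative to -x (near). About 0 (play +-0.037) in the cross slot; +0.285 or -0.285 fully home at a slot's end. Starts in the park slot, between -0.28 and -0.20. The lever stays where it is left; moving it takes about 1 to 2 N at the knob. It cannot be lifted.
- knob: Black plastic ball, 40 mm across, atop the lever's 10 mm steel stem; origin at the ball's centre, 220 mm from the lever's pivot, which is 20 mm above the winder's origin. Knob centre in the winder's frame: x = 220 sin(lever), y = 220 cos(lever) sin(gimbal), z = 20 + 220 cos(lever) cos(gimbal) mm; upright it is 240 mm above the bench.
- stem (a point): The point of the lever's stem 110 mm from the pivot, at the gate plate's level.
- mark_ring: Raised steel ring, 36 mm outside, 22 mm inside, 4 mm high: marks the slot to use. Origin at its centre underneath. The four marks sit at x = +66 or -66 mm, y = +34 or -34 mm in the winder's frame, each just beyond its slot's outer end; which mark is at which slot changes. Lever home in a slot: the stem is about 33 mm (horizontally) from its mark.
- mark_bar: Raised steel straight bar, 36 by 9 mm, 4 mm high; marks another slot. Origin at its centre underneath.
- mark_cross: Raised steel X of two 34 mm bars, 4 mm high; marks another slot. Origin at its centre underneath.
- mark_disc: Raised solid steel disc, 20 mm across, 4 mm high; marks another slot. Origin at its centre underneath.
- spool: Bystander: copper-coloured wire spool, 60 mm across, 55 mm high, standing loose on the bench by the winder's -y side; origin at the centre of its underside.
- mallet: Bystander: hammer with a wooden handle, 260 mm long, lying loose on the bench beyond the winder; origin at the middle underneath.
- jar: Bystander: closed jar, 56 mm across, 75 mm high, standing loose on the bench by the winder's -y side, farther than the spool; origin at the centre of its underside.

How it is judged:
On the way, in this order (a step that is already met when the one before it is completed fails the run):
1. the lever is moved across the gate to a side column ((value of joint gimbal above 0.2 rad or value of joint gimbal below -0.2 rad)), for 0.1 s.
2. the lever is home in the ring-marked slot ((value of joint lever above 0.24 rad or value of joint lever below -0.24 rad) and horizontal distance between stem and mark_ring below 0.045 m), for 0.2 s.
At the end, for the whole second after the job is handed in: The lever stands still in the ring-marked slot, leaning at least 0.24 rad along it (full travel 0.285; that is within about 10 mm of the end at the knob), its stem within 45 mm of the ring's centre (about 33 mm when fully home) (all of step 2 and (value of joint gimbal above 0.24 rad or value of joint gimbal below -0.24 rad) and velocity of joint lever between -0.05 and 0.05 rad/s); the robot touches nothing.
It fails at once if the lever is run into a marked slot other than the ring's (more than 0.15 rad along it) ((value of joint gimbal above 0.2 rad or value of joint gimbal below -0.2 rad) and (value of joint lever above 0.15 rad or value of joint lever below -0.15 rad) and horizontal distance between stem and mark_ring above 0.06 m).
It fails at once if the lever (knob or stem) is gripped, or pushed harder than 35 N (contact force between the fingers and lever above 35 N).
It fails at once if the spool is lifted, or shifted more than 30 mm (distance of spool from where it was at the start of the episode above 0.03 m).
It fails at once if the jar is lifted, or shifted more than 30 mm (distance of jar from where it was at the start of the episode above 0.03 m).
It fails at once if the mallet is lifted, or shifted more than 30 mm (distance of mallet from where it was at the start of the episode above 0.03 m).
It also fails if it takes over 58 s, if anything falls off the work surface, if the arm or the gripper's body presses on something with over 40 N, if the wrist force passes 120 N, or if a joint passes its speed limit or range.

## Working session

There is one attempt and no reset: what is moved stays moved. The work goes in short steps, Python scripts to look and compute and a shell command to move; the robot and the scene stay as the last step left them, time stands still between calls to the robot, and variables do not carry over. Pictures are saved under pics/ and viewed, at most 10 in all, crops included, and the job is handed in when it is done.

```bash
mkdir -p pics; ls
cat > h.py <<'E'
import numpy as np, cv2
from rig import readout, vision, manip
from scipy.spatial.transform import Rotation as R
def cam(n):
    p=vision.camera_params(n); K=np.array(p["intrinsics"],float); D=np.array(p["dist"],float)
    if "hand_eye" in p:
        s=readout.get_state(); q=s["ee_rot"]; T=np.eye(4); T[:3,:3]=R.from_quat([q[1],q[2],q[3],q[0]]).as_matrix(); T[:3,3]=s["position"]
        M=T@np.array(p["hand_eye"]); return K,D,M[:3,:3],M[:3,3]
    Rm=cv2.Rodrigues(np.array(p["rvec"],float))[0]; t=np.array(p["tvec"],float).ravel()
    return K,D,Rm.T,-Rm.T@t
def ray(c,uv):
    K,D,Rw,o=c; x=cv2.undistortPoints(np.array([[uv]],float),K,D)[0,0]; d=Rw@np.array([x[0],x[1],1]); return o,d/np.linalg.norm(d)
def onz(c,uv,z):
    o,d=ray(c,uv); return o+d*(z-o[2])/d[2]
def meet(r1,r2):
    (a,u),(b,v)=r1,r2; s=np.linalg.lstsq(np.c_[u,-v],b-a,rcond=None)[0]; p,q=a+s[0]*u,b+s[1]*v; return (p+q)/2,np.linalg.norm(p-q)
def proj(c,P):
    K,D,Rw,o=c; rv=cv2.Rodrigues(Rw.T)[0]; return cv2.projectPoints(np.array([P],float),rv,-Rw.T@o,K,D)[0][0,0]
E
python3 - <<'E'
from h import *
for n in("scene","top"):
    cv2.imwrite(f"pics/{n}0.png",vision.get_image(n)); c=cam(n); print(n,c[3],c[2][:,2])
s=readout.get_state(); print(s["position"],s["ee_rot"],s["clock"])
E
```

```text
pics
scene [ 1.27761146 -0.23737318  0.60077607] [-0.8106502   0.18677565 -0.55494243]
top [ 0.4521694  -0.06876662  0.97837734] [ 0.20957228 -0.01677238 -0.9776493 ]
[ 0.23315933 -0.52504928  0.20081265] [-8.27923970e-04  9.78257562e-01  2.07392027e-01 -6.28991573e-05] 0.1
```

View pics/scene0.png

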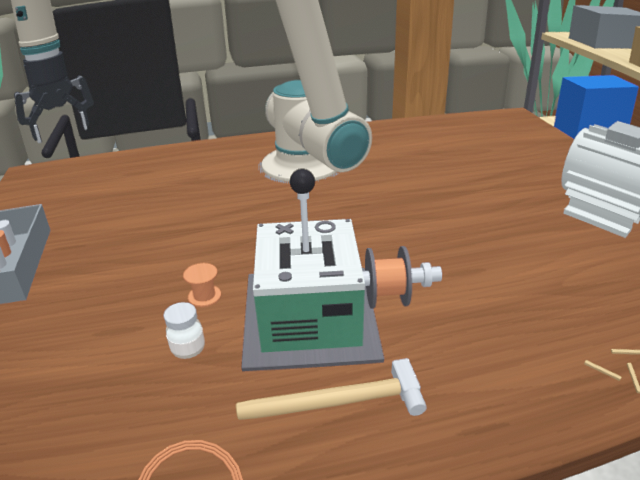

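View pics/top0.png

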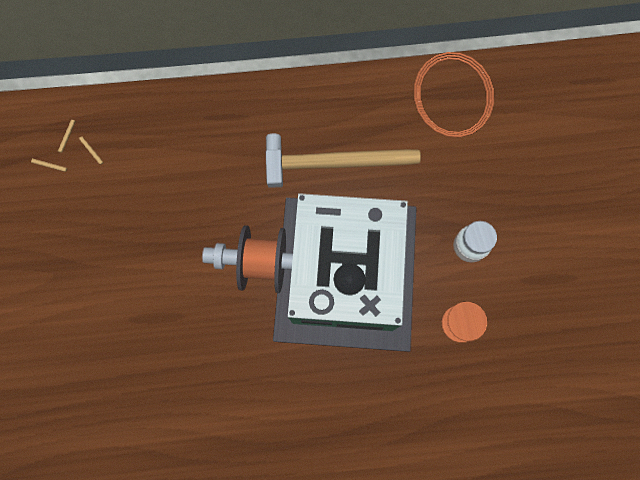

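The ring is at near-left: top (321,302), with the cross at (370,306), bar at (328,211) and disc at (375,214). The knob is at top (350,279) and scene (302,181); in the scene picture the ring is at (325,227) and the cross at (285,229).

Run:
```python
from h import *
cs,ct=cam("scene"),cam("top")
it,isc=vision.get_image("top"),vision.get_image("scene")
def blob(im,box,thr):
    x0,y0,x1,y1=box; m=(im[y0:y1,x0:x1].max(2)<thr).astype(np.uint8)
    n,l,st,ce=cv2.connectedComponentsWithStats(m); i=1+np.argmax(st[1:,4])
    cnt=max(cv2.findContours((l==i).astype(np.uint8),0,2)[0],key=cv2.contourArea)
    return np.array(cv2.minEnclosingCircle(cnt)[0])+[x0,y0],cv2.minEnclosingCircle(cnt)[1],st[i],ce[i]+[x0,y0]
ks=blob(isc,(285,165,320,192),70); print("knob scene",ks[0],ks[1])
# knob in top: circle in 330..370
g=cv2.cvtColor(it,6)[255:300,325:375]; kk=cv2.HoughCircles(cv2.resize(g,None,fx=4,fy=4,interpolation=2),3,1,200,param1=100,param2=12,minRadius=52,maxRadius=76); print(kk)
kt=(kk[0,0,:2]/4+[325,255]); 
print("knob",meet(ray(cs,ks[0]),ray(ct,kt)))
M={}
for n,b in dict(ring=(305,288,337,317),cross=(356,292,384,319),bar=(312,203,345,219),disc=(364,204,387,224)).items():
    r=blob(it,b,125); w=onz(ct,r[3],.138); M[n]=w; print(n,r[3].round(1),r[2][4],w.round(4))
c=sum(M.values())/4; near=(M["ring"]+M["cross"])/2; far=(M["bar"]+M["disc"])/2; L=(M["ring"]+M["bar"])/2; Rr=(M["cross"]+M["disc"])/2
dx=far-near; dy=L-Rr; print("c",c,"spans",np.linalg.norm(dx),np.linalg.norm(dy),"yaw",np.arctan2(dx[1],dx[0]),np.arctan2(-dy[0],dy[1]))
# height check from two views
print("ring2",meet(ray(cs,(325,227)),ray(ct,(321,302))),"disc2",meet(ray(cs,(285,276.5)),ray(ct,(375,214.5))))
for n,uv in dict(spool=(467,321),jar=(482,236)).items(): print(n,onz(ct,uv,.06))
```

```text
knob scene [301.86538506 181.19230843] 12.193150520324707
[[[97.5 96.5 63.1]]]
knob (array([ 0.56069794, -0.10459999,  0.23318227]), np.float64(0.0014125688201669928))
ring [321.2 301.8] 290 [ 0.5463 -0.0671  0.138 ]
cross [369.4 305.1] 254 [ 0.5351 -0.134   0.138 ]
bar [327.9 210.9] 149 [ 0.6769 -0.0896  0.138 ]
disc [374.8 214.2] 144 [ 0.6653 -0.1567  0.138 ]
c [ 0.60591342 -0.11182564  0.138     ] spans 0.1322995067247802 0.06796331748620636 yaw -0.1716974398692602 -0.16873660341869182
ring2 (array([ 0.54658177, -0.06615337,  0.13504866]), np.float64(0.0013621775125582016)) disc2 (array([ 0.66544603, -0.15619295,  0.13593801]), np.float64(0.001975649829333054))
spool [ 0.50460486 -0.2845183   0.06      ]
jar [ 0.63323335 -0.32736949  0.06      ]
```

```bash
python3 -m handwheel '[[[0,0,0],[0,0,0.8],1],[[0,0,0],[0,0,0.8],1],[[0,0,0],[0,0,0.8],1],[[0,0,0],[0,0,0.8],1],[[0,0,0],[0,0,0.8],1],[[0,0,0],[0,0,0.8],1],[[0,0,0],[0,0,0.8],1],[[0,0,0],[0,0,0],1]]' 20
python3 -m handwheel '[[[16,-40,-2],[0,0,0],1],[[16,-40,-2],[0,0,0],1],[[16,-40,-2],[0,0,0],1],[[16,-40,-2],[0,0,0],1],[[16,-40,-2],[0,0,0],1],[[16,-40,-2],[0,0,0],1],[[16,-40,-1],[0,0,0],1],[[16,-40,-1],[0,0,0],1],[[16,-40,0],[0,0,0],1],[[16,-40,0],[0,0,0],1],[[16,-40,0],[0,0,0],1],[[14,-31,0],[0,0,0],1],[[0,0,0],[0,0,0],1],[[0,0,0],[0,0,0],1]]'
cat >> h.py <<'E'
C=np.array([.6059,-.1118]); YAW=-.170; EX=np.array([np.cos(YAW),np.sin(YAW)]); EY=np.array([-EX[1],EX[0]])
def st():
    s=readout.get_state(); p=np.array(s["position"]); d=p[:2]-C; f=np.array(s["contact_force"]); q=s["ee_rot"]
    X=R.from_quat([q[1],q[2],q[3],q[0]]).as_matrix()
    print("t",round(s["clock"],2),"tcp winder mm",(1e3*np.array([d@EX,d@EY,p[2]])).round(1),"F",[round(v,1) for v in(f[:2]@EX,f[:2]@EY,f[2])],"yaw",round(np.arctan2(X[1,0],X[0,0]),3),"w",round(s["width"],4))
def knob():
    cs,ct=cam("scene"),cam("top"); out=[]
    return cs,ct
E
python3 - <<'E'
from h import *
st()
cv2.imwrite("pics/w1.png",vision.get_image("scene"))
E
```

```text
clock: 1.2
position: [0.2333, -0.5254, 0.2014]
ee_rot: [-0.0, 0.996, -0.084, -0.0]
contact_force: [-0.3, 0.4, 0.1]
width: -0.0
gripper_force: 0.0
clock: 2.95
position: [0.4993, -0.0934, 0.2155]
ee_rot: [0.0, 0.996, -0.084, -0.0]
contact_force: [-0.4, -0.2, -0.6]
width: 0.0
gripper_force: 0.0
t 2.95 tcp winder mm [-1.082e+02  1.000e-01  2.155e+02] F [np.float64(-0.3), np.float64(-0.3), np.float64(-0.6)] yaw -0.167 w 0.0
```

View pics/w1.png

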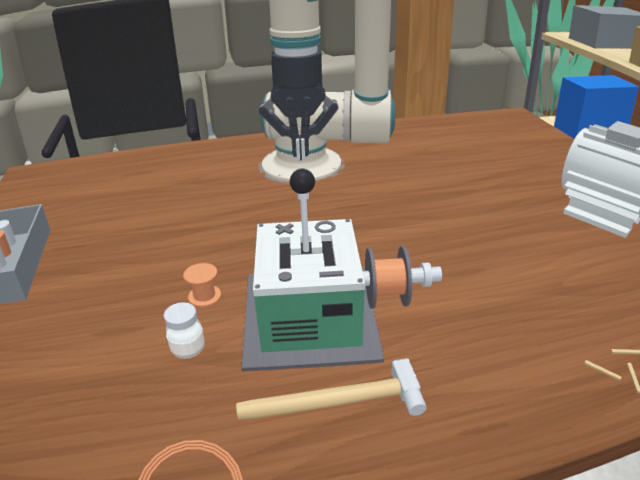

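The closed fingertips are at about (302,150), right behind the knob at (302,181) and clear of everything. Now I'll push far.

```bash
python3 -m handwheel '[[[12,0,0],[0,0,0],1],[[10,0,0],[0,0,0],1],[[4,0,0],[0,0,0],1],[[4,0,0],[0,0,0],1],[[4,0,0],[0,0,0],1],[[4,0,0],[0,0,0],1],[[4,0,0],[0,0,0],1],[[4,0,0],[0,0,0],1],[[4,0,0],[0,0,0],1],[[4,0,0],[0,0,0],1],[[4,0,0],[0,0,0],1],[[4,0,0],[0,0,0],1],[[4,0,0],[0,0,0],1],[[3,0,0],[0,0,0],1],[[3,0,0],[0,0,0],1],[[0,0,0],[0,0,0],1]]'
cat >> h.py <<'E'
def knob(name,zguess=.240):
    # blackest round blob in the scene view, ray onto the knob's height
    pass
E
python3 - <<'E'
from h import *
st()
im=vision.get_image("scene"); c=cam("scene"); st()
cv2.imwrite("pics/s2.png",cv2.resize(im[100:300,200:440],None,fx=3,fy=3))
E
```

```text
clock: 5.0
position: [0.5724, -0.1058, 0.2193]
ee_rot: [0.001, 0.996, -0.084, 0.003]
contact_force: [-1.3, 0.7, 5.9]
width: 0.0
gripper_force: 2.7
t 5.0 tcp winder mm [-34.    0.3 219.3] F [np.float64(-1.4), np.float64(0.4), np.float64(5.9)] yaw -0.168 w 0.0
t 5.05 tcp winder mm [-34.8   0.3 218.3] F [np.float64(-2.9), np.float64(0.1), np.float64(4.7)] yaw -0.168 w 0.0002
```

View pics/s2.png

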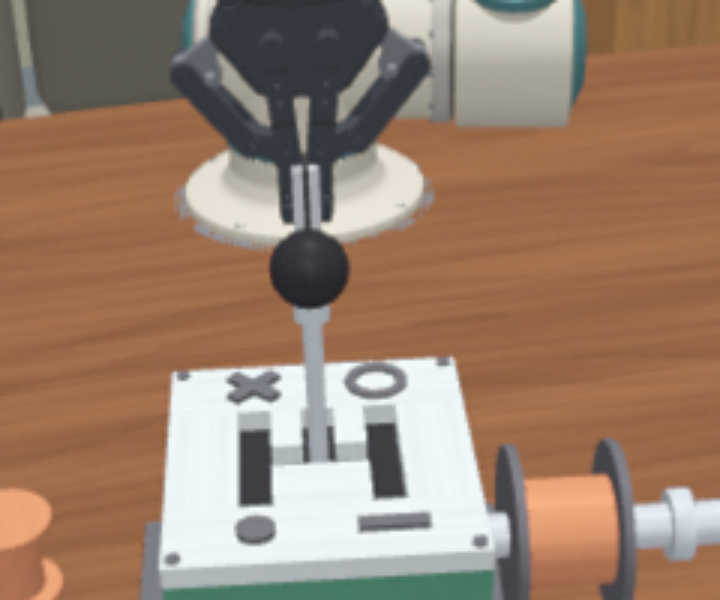

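The knob is at scene (303,189), and the stem is in the cross slot's channel. I'll compute the lean.

Run:
```python
from h import *
p=onz(cam("scene"),(200+309.5/3,100+268/3),.240); d=p[:2]-C; print(1e3*d@EX,1e3*d@EY)
```

```text
-5.48647382836432 0.9455767408554316
```

```bash
python3 -m handwheel '[[[3,0,0],[0,0,0],1],[[0,0,0],[0,0,0],1],[[-16,0,0],[0,0,0],1],[[-19,0,0],[0,0,0],1],[[0,30,0],[0,0,0],1],[[0,28,0],[0,0,0],1],[[32,0,0],[0,0,0],1],[[32,0,0],[0,0,0],1],[[0,0,0],[0,0,0],1],[[0,0,0],[0,0,0],1]]'
python3 - <<'E'
from h import *
st()
im=vision.get_image("scene"); st()
cv2.imwrite("pics/s3.png",cv2.resize(im[100:300,200:440],None,fx=3,fy=3))
E
```

```text
clock: 6.3
position: [0.5911, -0.1673, 0.2149]
ee_rot: [-0.0, 0.996, -0.084, -0.001]
contact_force: [0.1, 0.1, -0.1]
width: 0.0
gripper_force: 0.0
t 6.3 tcp winder mm [ -5.2 -57.2 214.9] F [np.float64(0.1), np.float64(0.1), np.float64(-0.1)] yaw -0.168 w 0.0
t 6.35 tcp winder mm [ -5.3 -57.2 215.2] F [np.float64(0.2), np.float64(0.3), np.float64(-0.1)] yaw -0.169 w 0.0001
```

View pics/s3.png

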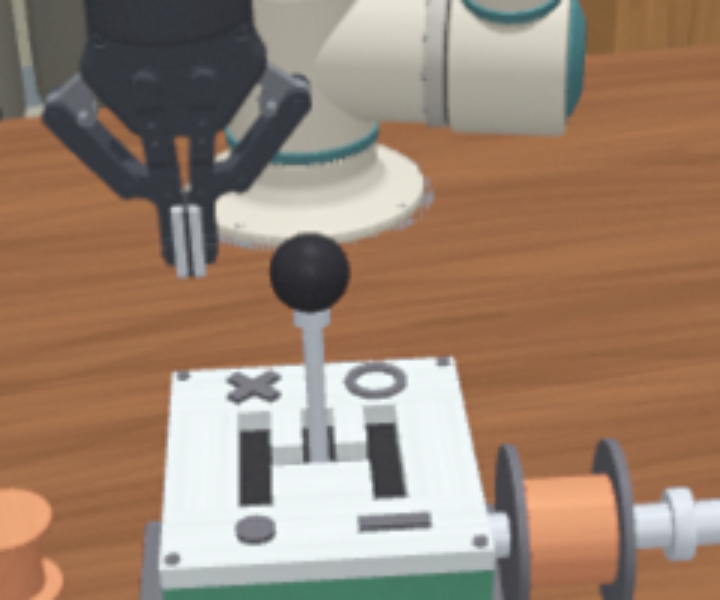

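Knob at crop (310,272), upright at about x = -2 mm; the fingers are at crop (188,240) on its right side. Next I'll push left.

```bash
python3 -m handwheel '[[[2,-12,4],[0,0,0],1],[[0,-6,4],[0,0,0],1],[[0,-4,0],[0,0,0],1],[[0,-4,0],[0,0,0],1],[[0,-4,0],[0,0,0],1],[[0,-4,0],[0,0,0],1],[[0,-4,0],[0,0,0],1],[[0,-4,0],[0,0,0],1],[[0,-4,0],[0,0,0],1],[[0,-4,0],[0,0,0],1],[[0,-4,0],[0,0,0],1],[[0,-4,0],[0,0,0],1],[[0,-4,0],[0,0,0],1],[[0,-4,0],[0,0,0],1],[[0,-4,0],[0,0,0],1],[[0,-4,0],[0,0,0],1],[[0,-4,0],[0,0,0],1],[[0,-2,0],[0,0,0],1],[[0,-2,0],[0,0,0],1],[[0,0,0],[0,0,0],1]]'
python3 - <<'E'
from h import *
st()
im=vision.get_image("scene"); st()
cv2.imwrite("pics/s4.png",cv2.resize(im[100:300,200:440],None,fx=3,fy=3))
E
```

```text
clock: 8.85
position: [0.6082, -0.087, 0.2076]
ee_rot: [-0.0, 0.996, -0.084, 0.0]
contact_force: [0.0, -0.6, -0.3]
width: -0.0002
gripper_force: 0.1
t 8.85 tcp winder mm [ -1.9  24.9 207.6] F [np.float64(0.1), np.float64(-0.5), np.float64(-0.3)] yaw -0.169 w -0.0002
t 8.9 tcp winder mm [ -1.9  24.8 207.6] F [np.float64(-0.2), np.float64(-0.8), np.float64(0.6)] yaw -0.169 w 0.0001
```

View pics/s4.png

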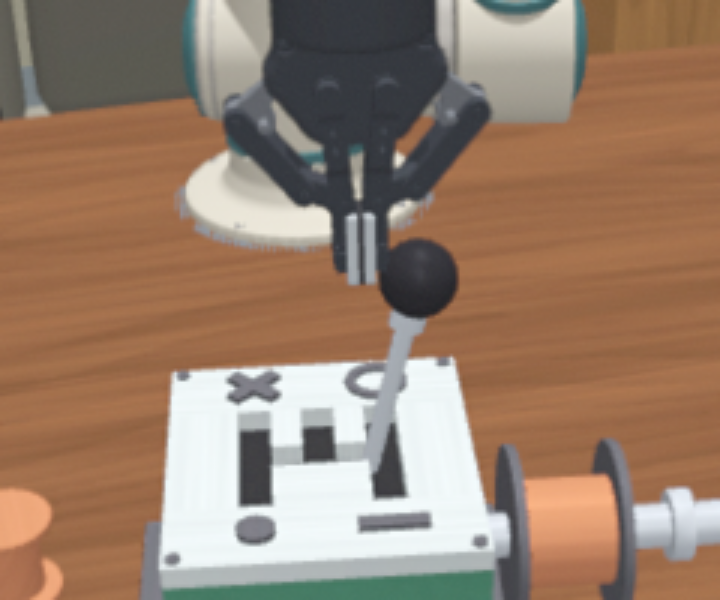

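The knob is now at crop (418,278), stem in the left column and lever near zero. I'll push 4 mm more, then go round to the far side.

```bash
python3 -m handwheel '[[[0,-2,0],[0,0,0],1],[[0,-2,0],[0,0,0],1],[[0,0,0],[0,0,0],1]]'
python3 -m handwheel '[[[0,14,0],[0,0,0],1],[[0,16,0],[0,0,0],1],[[28,0,2],[0,0,0],1],[[28,0,3],[0,0,0],1],[[0,-22,3],[0,0,0],1],[[0,-22,0],[0,0,0],1],[[0,-20,0],[0,0,0],1],[[0,0,0],[0,0,0],1],[[0,0,0],[0,0,0],1]]'
python3 - <<'E'
from h import *
st()
p=onz(cam("scene"),(200+418/3,100+278/3),.231); d=p[:2]-C; print("before",1e3*d@EX,1e3*d@EY)
im=vision.get_image("top")
cv2.imwrite("pics/t5.png",cv2.resize(im[180:340,260:460],None,fx=3,fy=3))
im=vision.get_image("scene")
cv2.imwrite("pics/s5.png",cv2.resize(im[100:300,200:440],None,fx=3,fy=3))
E
```

```text
clock: 9.28
position: [0.6089, -0.0831, 0.2076]
ee_rot: [-0.0, 0.996, -0.084, 0.0]
contact_force: [0.1, -0.0, -0.1]
width: -0.0002
gripper_force: 0.2
clock: 10.4
position: [0.6695, -0.0591, 0.2]
ee_rot: [0.001, 0.996, -0.084, 0.0]
contact_force: [-0.5, -0.1, -0.2]
width: 0.0002
gripper_force: 0.0
t 10.4 tcp winder mm [ 53.8  62.7 200. ] F [np.float64(-0.5), np.float64(-0.2), np.float64(-0.2)] yaw -0.168 w 0.0002
before -6.200498812390614 54.42631721653953
```

View pics/s5.png

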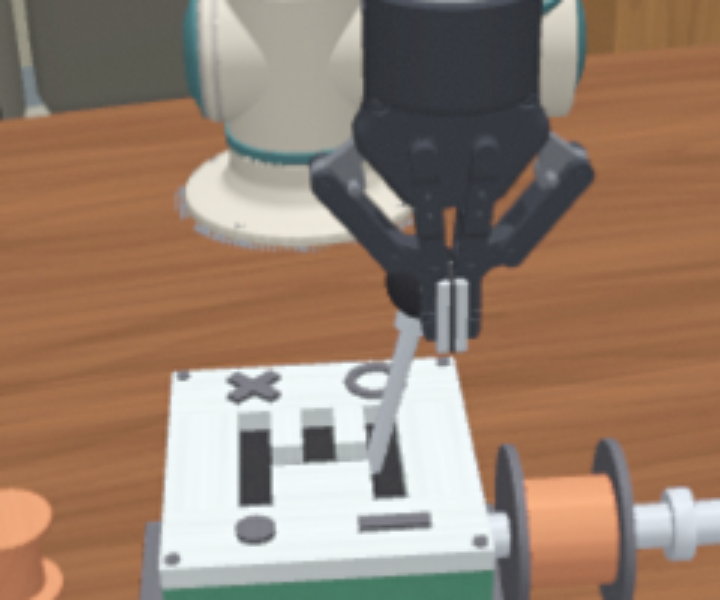

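The fingers, at crop (452,315), now stand beyond the knob. I'll use the top view to check the sideways lean.

View pics/t5.png

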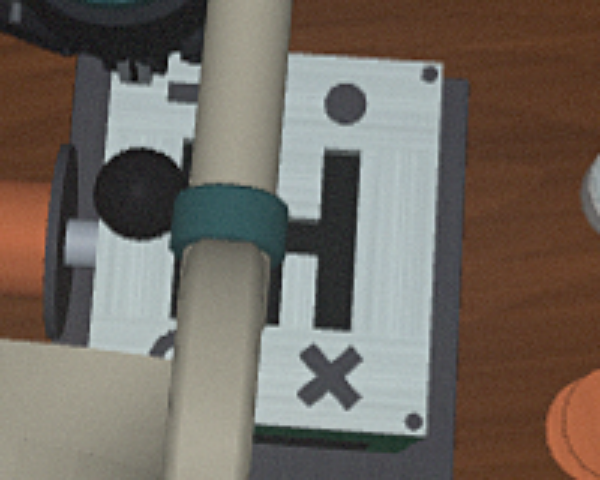

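The top view shows the knob at crop (141,194), i.e. pixel (307,244.7).

Run:
```python
from h import *
p=onz(cam("top"),(260+141/3,180+194/3),.231); d=p[:2]-C; print(1e3*d@EX,1e3*d@EY)
```

```text
-5.005376752355872 55.4569966750051
```

```bash
python3 -m handwheel '[[[0,22,0],[0,0,0],1],[[0,24,-3],[0,0,0],1],[[0,16,-3],[0,0,0],1],[[-28,0,0],[0,0,0],1],[[-30,0,0],[0,0,0],1],[[0,0,0],[0,0,0],1],[[0,-12,0],[0,0,0],1],[[0,-10,0],[0,0,0],1],[[0,-4,0],[0,0,0],1],[[0,-3,0],[0,0,0],1],[[0,-3,0],[0,0,0],1],[[0,0,0],[0,0,0],1]]'
python3 -m handwheel '[[[0,-2,0],[0,0,0],1],[[0,-1,0],[0,0,0],1],[[0,0,0],[0,0,0],1]]'
python3 - <<'E'
from h import *
st()
E
```

```text
clock: 12.0
position: [0.6077, -0.0788, 0.2055]
ee_rot: [-0.0, 0.996, -0.084, -0.0]
contact_force: [-0.2, -0.2, 0.3]
width: 0.0001
gripper_force: 0.0
clock: 12.38
position: [0.608, -0.0761, 0.2056]
ee_rot: [0.0, 0.996, -0.084, 0.0]
contact_force: [-0.7, 0.0, -0.1]
width: 0.0
gripper_force: 0.2
t 12.38 tcp winder mm [ -3.9  35.5 205.6] F [np.float64(-0.7), np.float64(-0.1), np.float64(-0.1)] yaw -0.169 w 0.0
```

```bash
python3 -m handwheel '[[[0,-1.5,0],[0,0,0],1],[[0,0,0],[0,0,0],1]]'
python3 - <<'E'
from h import *
st()
im=vision.get_image("scene")
cv2.imwrite("pics/s6.png",cv2.resize(im[100:300,200:440],None,fx=3,fy=3))
E
```

```text
clock: 12.62
position: [0.6083, -0.0745, 0.2056]
ee_rot: [-0.0, 0.996, -0.084, 0.0]
contact_force: [0.5, -0.1, 0.2]
width: 0.0001
gripper_force: 0.2
t 12.62 tcp winder mm [ -3.9  37.2 205.6] F [np.float64(0.5), np.float64(-0.1), np.float64(0.2)] yaw -0.169 w 0.0001
```

View pics/s6.png

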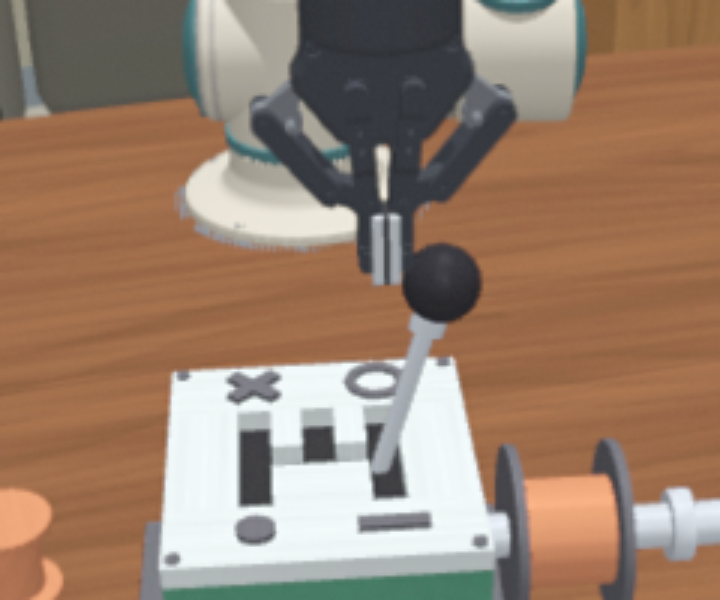

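The knob is at crop (442,282), about y = 65 mm, on the left stop. I'll go round the far side and push near.

```bash
python3 -m handwheel '[[[0,14,0],[0,0,0],1],[[0,20,0],[0,0,0],1],[[29,0,3],[0,0,0],1],[[29,0,3],[0,0,0],1],[[0,-22,0],[0,0,0],1],[[0,-20,0],[0,0,0],1],[[0,-18,0],[0,0,0],1],[[0,0,0],[0,0,0],1],[[-14,0,0],[0,0,0],1],[[-8,0,0],[0,0,0],1],[[-4,0,0],[0,0,0],1],[[-4,0,0],[0,0,0],1],[[-4,0,0],[0,0,0],1],[[-4,0,0],[0,0,0],1],[[-4,0,0],[0,0,0],1],[[0,0,0],[0,0,0],1]]'
python3 -m handwheel '[[[-4,0,0],[0,0,0],1],[[-4,0,0],[0,0,0],1],[[-4,0,0],[0,0,0],1],[[-4,0,0],[0,0,0],1],[[-4,0,0],[0,0,0],1],[[-4,0,0],[0,0,0],1],[[-4,0,0],[0,0,0],1],[[-4,0,0],[0,0,0],1],[[0,0,0],[0,0,0],1]]'
python3 - <<'E'
from h import *
st()
im=vision.get_image("top")
cv2.imwrite("pics/t7.png",np.vstack([cv2.resize(im[200:330,260:460],None,fx=2,fy=2),cv2.resize(vision.get_image("scene")[120:260,220:420],None,fx=2,fy=2)]))
E
```

```text
clock: 14.68
position: [0.6281, -0.0516, 0.1996]
ee_rot: [0.0, 0.996, -0.084, -0.0]
contact_force: [0.3, -0.1, 0.5]
width: -0.0001
gripper_force: 0.4
clock: 15.8
position: [0.5965, -0.0462, 0.1997]
ee_rot: [0.0, 0.996, -0.084, -0.0]
contact_force: [0.3, 0.4, 0.6]
width: -0.0001
gripper_force: 0.2
t 15.8 tcp winder mm [-20.4  63.  199.7] F [np.float64(0.2), np.float64(0.4), np.float64(0.6)] yaw -0.169 w -0.0001
```

View pics/t7.png

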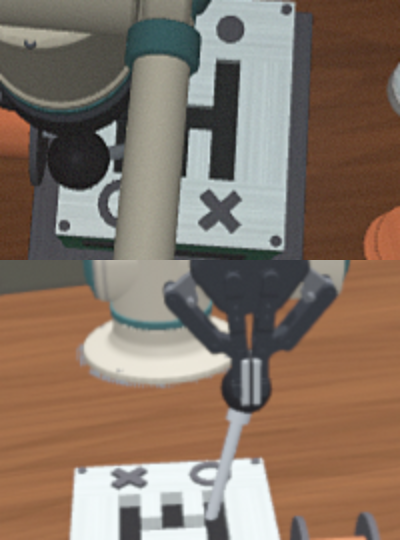

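The lever is going into the ring slot: top view knob at crop (78,157), i.e. pixel (299,278.5).

```bash
python3 - <<'E'
from h import *
p=onz(cam("top"),(260+78/2,200+157/2),.225); d=p[:2]-C; print(1e3*d@EX,1e3*d@EY)
E
python3 -m handwheel '[[[-3,0,0],[0,0,0],1],[[-3,0,0],[0,0,0],1],[[-2,0,0],[0,0,0],1],[[0,0,0],[0,0,0],1]]'
```

```text
-48.28687911409673 62.46001480421351
clock: 16.4
position: [0.5888, -0.0449, 0.1997]
ee_rot: [0.0, 0.996, -0.084, 0.0]
contact_force: [0.9, -0.6, 0.0]
width: -0.0001
gripper_force: 0.3
```

```bash
python3 -m handwheel '[[[-1.5,0,0],[0,0,0],1],[[-1.5,0,0],[0,0,0],1],[[-1,0,0],[0,0,0],1],[[0,0,0],[0,0,0],1]]'
python3 -m handwheel '[[[-1,0,0],[0,0,0],1],[[0,0,0],[0,0,0],1]]'
python3 - <<'E'
from h import *
st()
E
```

```text
clock: 16.9
position: [0.585, -0.0443, 0.1996]
ee_rot: [0.0, 0.996, -0.084, 0.0]
contact_force: [0.5, -0.1, 0.6]
width: 0.0003
gripper_force: 0.3
clock: 17.15
position: [0.584, -0.0441, 0.1996]
ee_rot: [0.0, 0.996, -0.084, -0.0]
contact_force: [1.5, -0.3, -0.2]
width: 0.0
gripper_force: 0.3
t 17.15 tcp winder mm [-33.   63.  199.6] F [np.float64(1.5), np.float64(0.0), np.float64(-0.2)] yaw -0.169 w 0.0
```

Knob at about -61 mm. I'll back off far, then up, and check.

```bash
python3 -m handwheel '[[[8,0,0],[0,0,0],1],[[20,0,0],[0,0,0],1],[[30,0,0],[0,0,0],1],[[30,0,-10],[0,0,0],1],[[20,0,-30],[0,0,0],1],[[0,0,-30],[0,0,0],1],[[0,0,0],[0,0,0],1],[[0,0,0],[0,0,0],1],[[0,0,0],[0,0,0],1]]'
python3 - <<'E'
from h import *
st()
im=vision.get_image("top"); s=vision.get_image("scene")
cv2.imwrite("pics/t8.png",np.hstack([cv2.resize(im[200:340,260:440],None,fx=2,fy=3,interpolation=2),cv2.resize(s[130:270,230:410],None,fx=2,fy=3)]))
E
```

```text
clock: 18.27
position: [0.6896, -0.0621, 0.2679]
ee_rot: [-0.0, 0.996, -0.084, -0.002]
contact_force: [-0.5, -0.3, -0.0]
width: 0.0001
gripper_force: 0.0
t 18.27 tcp winder mm [ 74.1  63.2 267.9] F [np.float64(-0.5), np.float64(-0.4), np.float64(-0.0)] yaw -0.169 w 0.0001
```

View pics/t8.png

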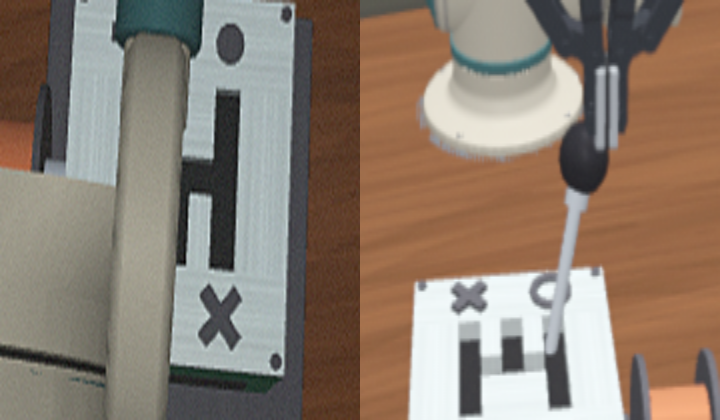

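Clear of the knob, which is at scene pixel (342,182.3). I'll check it against home by numbers only; that was my 11th view, one over the limit of 10.

Run:
```python
from h import *
c=cam("scene")
for z in(.220,.2216,.225):
    p=onz(c,(342,182.3),z); d=p[:2]-C; print(z,1e3*d@EX,1e3*d@EY)
for lv in (-.2,-.24,-.285):
    x,y,z=.22*np.sin(lv),.22*np.cos(lv)*np.sin(.295),.02+.22*np.cos(lv)*np.cos(.295)
    print(lv,proj(c,[*(C+x*EX+y*EY),z]))
im=vision.get_image("scene")[160:204,325:365]
n,l,stt,ce=cv2.connectedComponentsWithStats((im.max(2)<45).astype(np.uint8)); print(stt[1:],ce[1:]+[325,160])
```

```text
0.22 -60.987512281611735 63.88275979837725
0.2216 -57.86016924189556 63.57179887974781
0.225 -51.21456528249892 62.911006927660274
-0.2 [342.33789149 183.74527985]
-0.24 [341.43592456 182.31836496]
-0.285 [340.37479198 180.99951884]
[[  5  22  23  12 104]] [[340.18269231 188.75      ]]
```

The scene view isn't sensitive enough along that axis. I'll move the arm aside and measure in the top view, again by numbers only.

```bash
python3 -m handwheel '[[[0,0,-40],[0,0,0],1],[[0,0,-40],[0,0,0],1],[[0,45,0],[0,0,0],1],[[0,45,0],[0,0,0],1],[[0,45,0],[0,0,0],1],[[0,45,0],[0,0,0],1],[[0,45,0],[0,0,0],1],[[0,45,0],[0,0,0],1],[[0,0,0],[0,0,0],1],[[0,0,0],[0,0,0],1]]'
python3 - <<'E'
from h import *
st()
im=vision.get_image("top"); x0,y0,x1,y1=275,255,330,315
g=cv2.cvtColor(im,6)[y0:y1,x0:x1]; k=cv2.HoughCircles(cv2.resize(g,None,fx=4,fy=4,interpolation=2),3,1,200,param1=100,param2=12,minRadius=52,maxRadius=76)
print(k); uv=k[0,0,:2]/4+[x0,y0]; c=cam("top")
p=onz(c,uv,.2216); d=p[:2]-C; print(uv,1e3*d@EX,1e3*d@EY)
m=im[y0:y1,x0:x1].max(2)<50; print(np.argwhere(m).mean(0)[::-1]+[x0,y0],m.sum())
s=vision.get_image("scene")
g=cv2.cvtColor(s,6)[160:205,320:365]; k=cv2.HoughCircles(cv2.resize(g,None,fx=4,fy=4,interpolation=2),3,1,200,param1=100,param2=12,minRadius=40,maxRadius=60)
us=k[0,0,:2]/4+[320,160]; print(us); P,e=meet(ray(c,uv),ray(cam("scene"),us)); d=P[:2]-C; print(1e3*d@EX,1e3*d@EY,P[2],e)
E
```

```text
clock: 19.68
position: [0.6451, -0.3281, 0.3492]
ee_rot: [-0.001, 0.996, -0.084, -0.0]
contact_force: [0.9, -0.6, 0.8]
width: 0.0002
gripper_force: 0.0
t 19.68 tcp winder mm [  75.3 -206.5  349.2] F [np.float64(1.0), np.float64(-0.5), np.float64(0.8)] yaw -0.169 w 0.0002
[[[ 96.5 133.5  62. ]]]
[299.125 288.375] -60.40743014728895 61.47401269714438
[298.74102564 284.88717949] 780
[341.875 182.625]
-60.10644067796488 62.58550129567712 0.21984962690006363 0.0020151408427719767
```

Both views put the knob at x = -60, y = 62, z = 220 mm, so lever ≈ -0.277 and gimbal ≈ 0.30: home.

```bash
python3 -c "
from rig import manip; print(manip.sign_off())"
```

```text
the job is handed in; nothing more can be done
None
```

The lever is home in the ring-marked near-left slot, measured at lever about -0.277 rad and gimbal about 0.30 rad; the arm is clear and the job is handed in, though I viewed 11 pictures, one over the limit of 10.

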